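# Empty the spike pads from the corner-spout tray into the pot

## Task

Take the sorting tray by its handle and, still level, rest its corner spout gently on the rim of the steel pot so that the tip reaches in over the pot; then, keeping the spout there, tip the tray about that corner until all six brass pads have slid out into the pot. Set the empty tray gently back down flat where it stood, let go of it, and leave the pot and everything else on the table where they are.

Things in the scene. Friction and masses are not known exactly. Their poses are not given: they have to be found in the camera images.
- tray: Flat aluminium tray, about 0.2 kg, one corner open as a spout. Floor a 130 mm square, 4 mm thick; walls 4 mm thick, rim 18 mm above the underside. Origin: centre of the square, on the underside. z up; the square is turned 45 degrees, spout corner along -x, handle corner along +x. Level, it keeps its pads; spout down they start to slide at 11 to 17 degrees but may hang or jam until 40 and some rocking.
- tray_spout (a point): Underside of the tip of the tray's spout, on its midline, 116 mm from the tray's origin along -x; axes as the tray's. The spout is a straight channel, 36 mm wide inside, 42 mm over its cheeks, that runs along -x from the tray's cut-back walls (x = -70 mm); its 4 mm floor is flush with the tray's underside.
- tray_handle (a point): Grasp point of the tray's handle, 80 mm from the tray's origin along +x and 45 mm above the underside; axes as the tray's. The handle is an upright black plastic block, 36 mm along x, 12 mm along y, its top 62 mm above the underside; pinch it across y from above. A firm grip (100 N is fine) keeps the tray from turning in the fingers.
- pot: Round open steel pot standing loose on the table, 112 mm across, 55 mm high, wall 3 mm, inner floor 4 mm up, about 0.45 kg. Origin: centre of its underside, z up.
- pot_rim (a point): Centre of the pot's mouth, at the height of its rim (55 mm).
- pad0: One of six alike polished brass spike pads (discs 16 mm across, 8 mm thick, 14 g), lying loose in the tray at the start. Origin: centre of its underside.
- pad1: One of six alike polished brass spike pads (discs 16 mm across, 8 mm thick, 14 g), lying loose in the tray at the start. Origin: centre of its underside.
- pad2: One of six alike polished brass spike pads (discs 16 mm across, 8 mm thick, 14 g), lying loose in the tray at the start. Origin: centre of its underside.
- pad3: One of six alike polished brass spike pads (discs 16 mm across, 8 mm thick, 14 g), lying loose in the tray at the start. Origin: centre of its underside.
- pad4: One of six alike polished brass spike pads (discs 16 mm across, 8 mm thick, 14 g), lying loose in the tray at the start. Origin: centre of its underside.
- pad5: One of six alike polished brass spike pads (discs 16 mm across, 8 mm thick, 14 g), lying loose in the tray at the start. Origin: centre of its underside.
- screwdriver: Bystander: screwdriver, 150 mm long, black handle, lying on the table between tray and pot, along its x axis; below 30 mm high. Origin: under its middle.
- valve_a: Bystander: upright glass valve with black base, 36 mm across, 77 mm high, far left of the middle. Origin: centre of its underside.
- valve_b: Bystander: a second such valve, far right of the middle. Origin: centre of its underside.
- dial: Bystander: aluminium control knob, 40 mm across, 22 mm high, near the robot. Origin: centre of its underside.
- jar: Bystander: small amber glass jar with cap, 52 mm across, 60 mm high, far left. Origin: centre of its underside.
- headshell: Bystander: pick-up headshell, about 70 x 18 x 16 mm, far middle. Origin: its underside, near the middle.

How it is judged:
By the outcome, as a careful person would: the job done as asked, in the order asked, and still so for the second after the job is handed in, with the robot touching nothing.
It also fails if it takes over 72 s, if anything falls off the work surface, if the arm or the gripper's body presses on something with over 40 N, if the wrist force passes 120 N, or if a joint passes its speed limit or range.

## Robot

A 6-joint arm with a two-finger parallel gripper is mounted at the origin on the work surface. World frame = base frame: x ahead of the robot, y to its left, z up, the work surface at z = 0. Lengths are in m, angles in rad, forces in N, time in s.
With the tool pointing down it reaches from about 0.25 to 0.775 m from the base axis. Payload 4 kg.
Tool frame: the origin (TCP) lies on the centre line of the jaws, within the pads' length; the fingertips stand 14 mm ahead of it and the grasp point (between the pads) lies 5 mm behind it (robot.tcp_to_tips is the distance from the TCP to the fingertips, in m); z points along the fingers, y is the line along which they close (so a half turn about z gives the same grasp; the last joint's range is limited). The gripper opens to 94 mm and grips with 3 to 60 N. Pads are 16 mm wide; open, the fingers measure 119 mm over their backs; the gripper's body (75 mm by 177 mm) begins 78 mm behind the grasp point.
Start: joints at [1.234, 0.087, 1.371, -0, 1.684, -0.103], TCP at [0.127, 0.535, 0.22] pointing down, gripper open.
Joint ranges: [-3.1, 3.1], [-0.76, 2.03], [0.27, 2.55], [-1.08, 4.22], [0.17, 2.65], [-2.57, 2.57]. Speed limits (rad/s): [2.79, 2.79, 3.14, 3.14, 3.14, 3.14].

## Interface

Orientations are given as [roll, pitch, yaw] about the fixed x, y, z axes, in that order (R = Rz(yaw) Ry(pitch) Rx(roll)).
In Python, from bench import robot gives the robot as it stands.
- The arm moves only by the tool carry_out, never from a script. Its argument "increments" is a list of rows, each a list of 3 entries, a list of its own where there are three numbers: the closure in counts, from 0 (fully open) to 255 (shut), then the shift along the tool's x, y, z in mm, then the turn about the tool's z in degrees. In form: [[fingers, [dx, dy, dz], twist], ...]. A call has 1 to 8 rows; each row shifts and turns the commanded pose from where the row before left it, along the tool's axes as they then stand; what a row does not reach is not made up. A row lasts 1/10 s, in which the tool goes at most 50 mm and 8.59 degrees, less where a joint would pass 70% of its speed; a pose out of reach is approached as far as the arm can. A call with a gripper value outside its range is refused whole. The fingers move at their own pace and stop on an object; the grip force is fixed at half the most. Time passes only in rows, so rows that do not move let the fingers close. It gives the time, the measured TCP pose, the force, the opening and the grip force at its end, in the units of the state.
- robot.get_obs(): the state, without advancing time (a new reading comes with each control period).
- robot.snapshot(name): name is "scene" or "top" or "wrist"; returns the picture (400x640x3 uint8, blue, green, red); there is no depth.
- robot.get_calibration(name): a dict with "vfov" (degrees; the focal length in pixels is half the picture's height over the tangent of half this angle, whatever the lens; pixels are square), "cx", "cy" (the principal point, pixels), "T" (4x4, takes a point from camera to world coordinates). Camera axes: x right, y down, z forward; pixel columns grow to the right and rows downward; lengths in m; the calibration is good to about 2 mm. A picture is of the moment at which its call begins: read the wrist's pose just before it. get_calibration takes no time and is no camera call; for the wrist camera it gives the pose at the moment of the call.
- robot.close_job(): hands the job in; it is judged then, once.
The state is a dict: "time": time; "joint_positions": joint angles; "qvel": joint speeds; "joint_torque": joint torques, N m; "tool_pos": TCP position; "ee_rot": TCP orientation; "wrist_force": force on the tool from outside, world axes, zero at the start; "wrist_torque": the same for the moment, N m; "width": finger opening in m; "finger_force": force on a finger pad.
Only numpy, scipy, OpenCV 4.12 (cv2) and the standard library are available. Lean on these libraries where they do the work, as an engineer would, in place of code of your own. Each camera call takes 0.05 s, during which the arm holds its last target. There are 200 camera calls.

## Working session

There is one attempt and no reset: what is moved stays moved. The work goes in short steps, Python scripts to look and compute and a tool call to move; the robot and the scene stay as the last step left them, time stands still between calls to the robot, and variables do not carry over. Pictures are saved under pics/ and viewed, at most 10 in all, crops included, and the job is handed in when it is done.

Besides the shell and the picture viewer there is one more tool, called as name(argument=value, ...) on one line, values as JSON. carry_out: Moves the arm, as the interface text tells. Its arguments: {"type":"object","properties":{"increments":{"type":"array","items":{"type":"array"}}},"required":["increments"]}

```bash
mkdir -p pics; ls; python3 - <<'E'
from bench import robot
import cv2,numpy as np
for n in("scene","top"):
    im=robot.snapshot(n); cv2.imwrite(f"pics/{n}0.png",im)
    c=robot.get_calibration(n); print(n,c['vfov'],c['cx'],c['cy'],np.round(c['T'],4).tolist(), {k:v for k,v in c.items() if k not in('T','vfov','cx','cy')})
o=robot.get_obs(); print(o['time'],o['tool_pos'],o['ee_rot'],o['wrist_force'],o['width'])
E
```

```text
pics
scene 46.381991665676196 312.82959879060206 200.8626182974014 [[-0.2708, 0.6198, -0.7366, 1.2607], [0.9626, 0.1806, -0.202, 0.1997], [0.0078, -0.7637, -0.6455, 0.6534], [0.0, 0.0, 0.0, 1.0]] {}
top 49.902828691536584 315.00757229301144 196.83291062597416 [[0.0034, -0.9916, 0.129, 0.4695], [-0.9998, -0.0009, 0.0198, -0.0084], [-0.0196, -0.129, -0.9915, 0.9854], [0.0, 0.0, 0.0, 1.0]] {}
0.1 [0.12731195 0.53457965 0.21843283] [-3.13962094e+00 -1.58544282e-04  2.90771439e+00] [ 0.23105872 -0.09664589  0.42815431] 0.09380085571767074
```

View pics/top0.png

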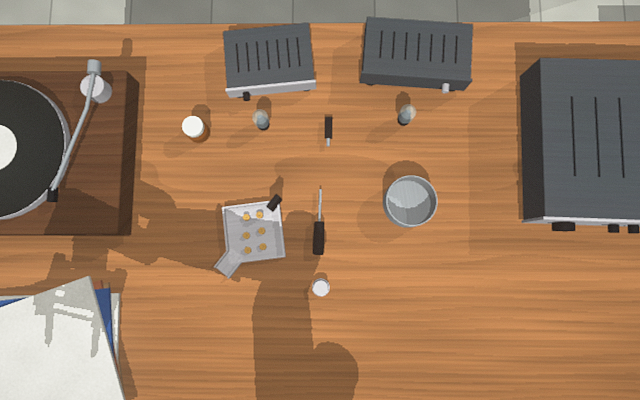

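View pics/scene0.png

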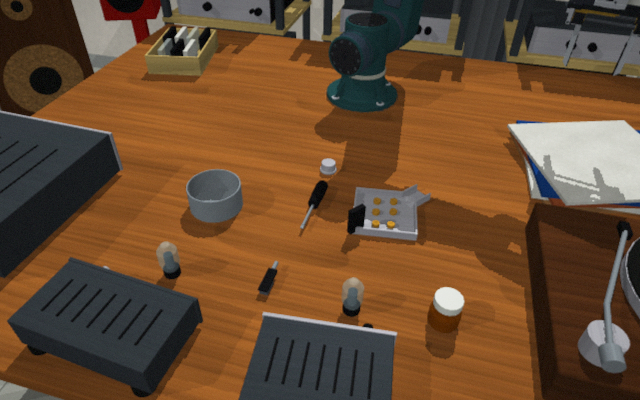

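The top view shows the handle at about (274,202), spout tip (222,270), pot mouth (412,201), screwdriver (319,220) between them, valve_b (405,115) and dial (320,288).

```bash
cat > h.py <<'E'
from bench import robot
import cv2,numpy as np
from scipy.spatial.transform import Rotation as Rn
def ray(c,u,v,z):
    f=200/np.tan(np.radians(c['vfov']/2)); T=np.array(c['T'])
    d=T[:3,:3]@np.array([(u-c['cx'])/f,(v-c['cy'])/f,1.]); o=T[:3,3]
    return o+d*(z-o[2])/d[2]
def totool(dp,o): # world shift -> tool axes mm
    return Rn.from_euler('xyz',o['ee_rot']).as_matrix().T@np.array(dp)*1e3
E
python3 - <<'E'
from h import *
c=robot.get_calibration('top'); im=cv2.imread('pics/top0.png')
P={'handle':(274,202,.062),'spout':(222,271,.004),'valve_b':(405,118,.03),'valve_a':(262,122,.03),'dial':(321,288,.02),'head':(328,130,.01),'jar':(193,126,.06),'sd1':(320,187,.01),'sd2':(319,252,.015),'pot':(412,201,.055),'amp':(522,222,.1)}
for k,v in P.items(): print(k,ray(c,*v).round(3)[:2])
# handle mask
g=im.max(2); m=((g<60)*255).astype(np.uint8); sub=m[185:220,255:290]
ys,xs=np.nonzero(sub); r=cv2.minAreaRect(np.c_[xs,ys].astype(np.float32)+[255,185]); print(r)
h=cv2.boxPoints(r); print([ray(c,*p,.05)[:2].round(3) for p in h])
# pads
hs=cv2.cvtColor(im,cv2.COLOR_BGR2HSV); print(hs[216,246],hs[233,262])
o=robot.get_obs(); print(totool([1,0,0],o),totool([0,1,0],o))
print(np.round(robot.get_calibration('wrist')['T'],3), o['tool_pos'])
E
```

```text
handle [0.578 0.099]
spout [0.428 0.221]
valve_b [ 0.776 -0.194]
valve_a [0.767 0.133]
dial [ 0.392 -0.003]
head [ 0.754 -0.019]
jar [0.749 0.283]
sd1 [ 0.619 -0.   ]
sd2 [0.471 0.002]
pot [ 0.582 -0.2  ]
amp [ 0.533 -0.414]Traceback (most recent call last):
  File "<stdin>", line 7, in <module>
cv2.error: OpenCV(4.12.0) /io/opencv/modules/imgproc/src/convhull.cpp:143: error: (-215:Assertion failed) total >= 0 && (depth == CV_32F || depth == CV_32S) in function 'convexHull'
```

carry_out(increments=[[0, [-33.7, -20, 1], 0], [0, [-33.7, -20, 1], 0], [0, [-33.7, -20, 1], 0], [0, [-33.7, -20, 1], 0], [0, [-33.7, -20, 1], 0], [0, [-33.7, -20, 1], 0], [0, [-33.7, -20, 1], 0], [0, [-33.7, -20, 1], 0]])

```text
time: 0.9
tool_pos: [0.3533, 0.3155, 0.211]
ee_rot: [-3.141, -0.0, 2.908]
wrist_force: [0.7, 0.4, -0.2]
width: 0.094
finger_force: 0.0
```

carry_out(increments=[[0, [-33.7, -20, 1], 0], [0, [-33.7, -20, 1], 0], [0, [-33.7, -20, 1], 0], [0, [-33.7, -20, 1], 0], [0, [-33.7, -20, 1], 0], [0, [-33.7, -20, 1], 0], [0, [-33.7, -20, 1], 0], [0, [-33.7, -20, 1], 0]])

```text
time: 1.7
tool_pos: [0.5785, 0.0975, 0.2028]
ee_rot: [-3.141, -0.001, 2.908]
wrist_force: [-0.4, 0.0, -0.4]
width: 0.094
finger_force: 0.0
```

carry_out(increments=[[0, [0, 0, 0], 8.2], [0, [0, 0, 0], 8.2], [0, [0, 0, 0], 8.2], [0, [0, 0, 0], 8.2], [0, [0, 0, 0], 8.2], [0, [0, 0, 0], 8.2], [0, [0, 0, 0], 8.2], [0, [0, 0, 0], 8.2]])

```text
time: 2.5
tool_pos: [0.5775, 0.0988, 0.2027]
ee_rot: [-3.14, -0.0, 1.757]
wrist_force: [0.5, -0.3, 0.3]
width: 0.094
finger_force: 0.0
```

carry_out(increments=[[0, [0, 0, 0], 8.2], [0, [0, 0, 0], 8.2], [0, [0, 0, 0], 8.2], [0, [0, 0, 0], 8.2], [0, [0, 0, 0], 8.2], [0, [0, 0, 0], 8.2], [0, [0, 0, 0], 8.2], [0, [0, 0, 0], 8.2]])

```text
time: 3.3
tool_pos: [0.5775, 0.0988, 0.2027]
ee_rot: [-3.141, 0.001, 0.612]
wrist_force: [-0.6, 0.0, 0.1]
width: 0.0938
finger_force: 0.0
```

carry_out(increments=[[0, [0, 0, 0], 8.2], [0, [0, 0, 0], 8.2], [0, [0, 0, 0], 8.2], [0, [0, 0, 0], 8.2], [0, [0, 0, 0], 8.2], [0, [0, 0, 0], 8.2], [0, [0, 0, 0], 8.2], [0, [0, 0, 0], 8.2]])

```text
time: 4.1
tool_pos: [0.5775, 0.0988, 0.2027]
ee_rot: [3.141, 0.001, -0.533]
wrist_force: [-0.6, 0.6, 0.5]
width: 0.0939
finger_force: 0.0
```

```bash
python3 - <<'E'
from h import *
o=robot.get_obs(); c=robot.get_calibration('wrist'); im=robot.snapshot('wrist'); cv2.imwrite('pics/w1.png',im)
np.save('w1.npy',c['T']); print(o['tool_pos'],o['ee_rot'],o['joint_positions'],c['vfov'],c['cx'],c['cy'],np.round(c['T'],3).tolist())
E
```

```text
[0.57747965 0.09882684 0.20270294] [ 3.14086351e+00  1.23041654e-03 -5.32926516e-01] [7.26759964e-02 1.71922239e-01 1.30941075e+00 1.01373279e-04
 1.66168633e+00 2.17640752e+00] 60.4299304127433 323.17399525408945 200.90788319748037 [[-0.509, -0.836, -0.208, 0.639], [-0.861, 0.493, 0.123, 0.064], [-0.0, 0.242, -0.97, 0.368], [0.0, 0.0, 0.0, 1.0]]
```

View pics/w1.png

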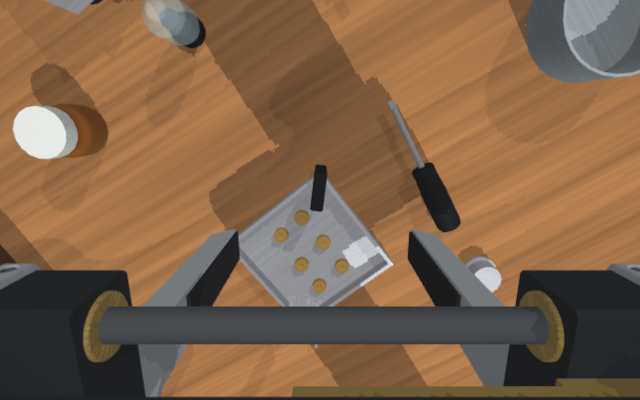

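The handle spans (320,167)–(317,210) here, tray rim side corners at about (236,240) and (392,265), with six pads in the tray.

```bash
python3 - <<'E'
from h import *
im=cv2.imread('pics/w1.png'); c=robot.get_calibration('wrist')
m=(im.max(2)<55).astype(np.uint8)*255; m2=np.zeros_like(m); m2[160:216,303:337]=m[160:216,303:337]
ct=max(cv2.findContours(m2,0,2)[0],key=cv2.contourArea); b=cv2.boxPoints(cv2.minAreaRect(ct)); print(b.tolist())
for p in b: print(ray(c,*p,.062).round(4)[:2])
L=ray(c,237,240,.018);R=ray(c,392,265,.018); print(L,R,np.linalg.norm(L-R),np.degrees(np.arctan2(*(L-R)[[1,0]])),(L+R)/2)
pads=cv2.inRange(cv2.cvtColor(im,cv2.COLOR_BGR2HSV),(10,120,90),(30,255,255)); 
cv2.imwrite('pics/c.png',cv2.resize(im[150:330,220:410],None,fx=4,fy=4,interpolation=2)[:600])
E
```

```text
[[310.06097412109375, 209.45123291015625], [315.06097412109375, 164.45123291015625], [327.1341552734375, 165.79269409179688], [322.1341552734375, 210.79269409179688]]
[0.5731 0.117 ]
[0.6064 0.0915]
[0.5999 0.0829]
[0.5663 0.1081]
[0.57471772 0.21032769 0.018     ] [0.46326931 0.08019311 0.018     ] 0.17133521424346082 49.422954583291556 [0.51899352 0.1452604  0.018     ]
```

View pics/c.png

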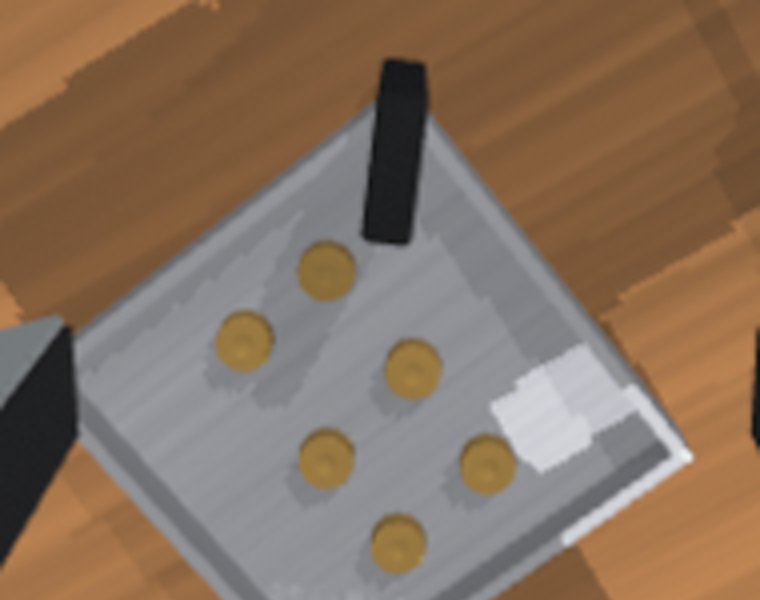

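The crop shows the handle's top running from (321,165) to (316,210), and clean outer rim edges: right (327.5,178.8)–(392.5,264.2), left (312.5,176.2)–(240,231.2).

```bash
python3 - <<'E'
from h import *
c=robot.get_calibration('wrist')
for a,b in(((327.5,178.75),(392.5,264.25)),((312.5,176.25),(240,231.25))):
    A=ray(c,*a,.018);B=ray(c,*b,.018); d=A-B; print(A,B,np.degrees(np.arctan2(d[1],d[0])))
for p in ((310.7,210),(322.5,210.5)): print(ray(c,*p,.062))
o=robot.get_obs(); print(np.degrees(o['ee_rot'][2]),totool([.582-o['tool_pos'][0],.1015-o['tool_pos'][1],0],o))
E
```

```text
[0.58245803 0.09217346 0.018     ] [0.46377605 0.07930146 0.018     ] 6.1899864283331345
[0.59262174 0.10413122 0.018     ] [0.58131828 0.2019464  0.018     ] -83.40817275755958
[0.57234388 0.11679361 0.062     ]
[0.56635639 0.10767508 0.062     ]
-30.74245743857277 [ 2.48548996 -4.64613463 -0.00687186]
```

carry_out(increments=[[0, [0, 0, 0], 7.9], [0, [3.7, -5.8, 0], 0], [0, [0, 0, 30], 0], [0, [0, 0, 30], 0], [0, [0, 0, 30], 0], [0, [0, 0, 25], 0], [0, [0, 0, 12], 0], [0, [0, 0, 0], 0]])

```text
time: 4.95
tool_pos: [0.583, 0.1011, 0.074]
ee_rot: [3.138, 0.004, -0.663]
wrist_force: [0.6, 0.3, 0.4]
width: 0.0942
finger_force: 0.0
```

```bash
python3 - <<'E'
from h import *
o=robot.get_obs(); print(o['tool_pos'],o['ee_rot'])
im=robot.snapshot('wrist'); cv2.imwrite('pics/w2.png',im)
E
```

```text
[0.58302121 0.10109181 0.0739985 ] [ 3.1384917   0.00357616 -0.66255534]
```

View pics/w2.png

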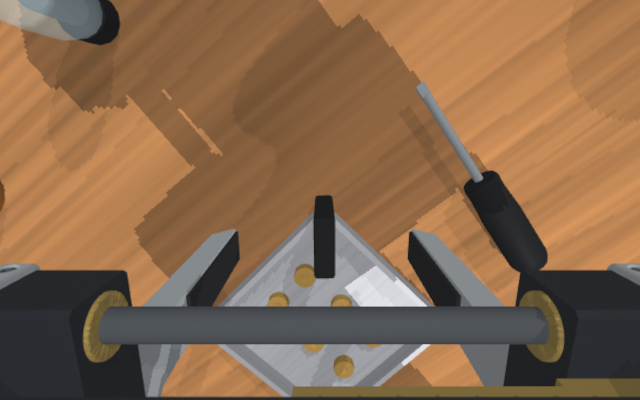

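The handle sits vertical at columns 315–335, centred between the fingers (239 and 410).

carry_out(increments=[[0, [0, 0, 12], 0], [0, [0, 0, 12], 0], [0, [0, 0, 10], 0], [0, [0, 0, 0], 0], [180, [0, 0, 0], 0], [255, [0, 0, 0], 0], [255, [0, 0, 0], 0], [255, [0, 0, 0], 0]])

```text
time: 5.8
tool_pos: [0.5847, 0.1011, 0.0431]
ee_rot: [-3.141, -0.001, -0.665]
wrist_force: [-0.0, -0.2, 0.0]
width: 0.0657
finger_force: 0.0
```

carry_out(increments=[[255, [0, 0, 0], 0], [255, [0, 0, 0], 0], [255, [0, 0, 0], 0], [255, [0, 0, 0], 0]])

```text
time: 6.2
tool_pos: [0.5843, 0.1012, 0.0425]
ee_rot: [-3.142, 0.0, -0.665]
wrist_force: [0.1, -0.5, 0.2]
width: 0.0332
finger_force: 0.0
```

```bash
python3 - <<'E'
from h import *
o=robot.get_obs(); print({k:np.round(v,4) for k,v in o.items()})
E
```

```text
{'time': np.float64(6.2), 'joint_positions': array([7.5800e-02, 2.7880e-01, 1.5074e+00, 1.0000e-04, 1.3555e+00,
       2.3114e+00]), 'qvel': array([-0.0012, -0.0003,  0.0006,  0.0003,  0.0003, -0.0032]), 'joint_torque': array([ 2.00000e-04, -3.97279e+01, -2.79035e+01, -3.73000e-02,
       -6.56000e-02,  1.00000e-04]), 'tool_pos': array([0.5843, 0.1012, 0.0425]), 'ee_rot': array([-3.1415e+00,  1.0000e-04, -6.6480e-01]), 'wrist_force': array([ 0.1058, -0.5433,  0.1954]), 'wrist_torque': array([ 0.0771,  0.1193, -0.0138]), 'finger_force': np.float64(0.0), 'width': np.float64(0.0332)}
```

carry_out(increments=[[255, [0, 0, 0], 0], [255, [0, 0, 0], 0], [255, [0, 0, 0], 0], [255, [0, 0, 0], 0], [255, [0, 0, 0], 0]])

```text
time: 6.7
tool_pos: [0.5839, 0.1008, 0.0424]
ee_rot: [3.141, 0.0, -0.665]
wrist_force: [-2.6, -0.9, 1.8]
width: 0.0119
finger_force: 30.0
```

carry_out(increments=[[255, [0, 0, -3], 0], [255, [0, 0, -4], 0], [255, [0, 0, -4], 0], [255, [0, 0, -4], 0], [255, [0, 0, 0], 0]])

```text
time: 7.2
tool_pos: [0.585, 0.1012, 0.0584]
ee_rot: [-3.14, -0.001, -0.665]
wrist_force: [-0.5, -0.3, -2.9]
width: 0.012
finger_force: 30.0
```

```bash
python3 - <<'E'
from h import *
o=robot.get_obs(); print({k:np.round(v,4) for k,v in o.items()})
a=robot.snapshot('scene'); w=robot.snapshot('wrist'); cv2.imwrite('pics/s3.png',np.hstack([cv2.resize(a[150:260,310:460],(600,440)),cv2.resize(w[180:380,200:460],(200,154))[:, :].repeat(1,0) if 0 else np.zeros((440,1,3),np.uint8)]))
E
```

```text
{'time': np.float64(7.2), 'joint_positions': array([7.5800e-02, 2.6500e-01, 1.4908e+00, 1.0000e-04, 1.3840e+00,
       2.3115e+00]), 'qvel': array([ 0.0005,  0.006 ,  0.0093, -0.0011, -0.004 ,  0.0016]), 'joint_torque': array([ 3.41000e-02, -4.10564e+01, -2.93692e+01,  1.64700e-01,
        2.27900e-01,  1.00000e-03]), 'tool_pos': array([0.585 , 0.1012, 0.0584]), 'ee_rot': array([-3.1402e+00, -1.3000e-03, -6.6490e-01]), 'wrist_force': array([-0.5435, -0.2686, -2.8665]), 'wrist_torque': array([-0.1508, -0.0655, -0.0105]), 'finger_force': np.float64(29.9745), 'width': np.float64(0.012)}
```

View pics/s3.png

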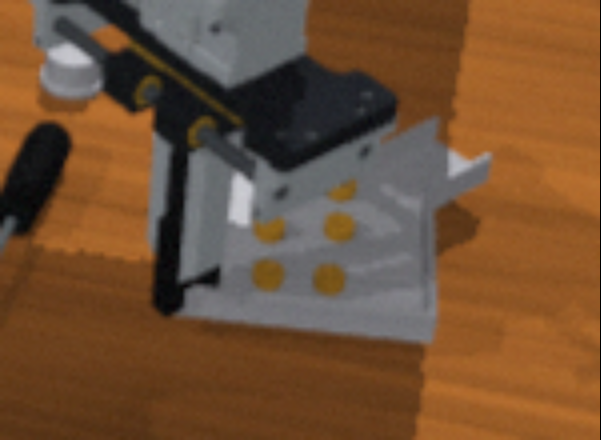

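The tray is clear of the table and level, all pads aboard. I'll lower it to a few mm and test whether easing the closure lowers the grip force (needed since the tool cannot tilt).

carry_out(increments=[[240, [0, 0, 4], 0], [240, [0, 0, 4], 0], [240, [0, 0, 0], 0]])

```text
time: 7.6
tool_pos: [0.5834, 0.1011, 0.0481]
ee_rot: [3.14, 0.002, -0.665]
wrist_force: [0.4, -1.4, -3.4]
width: 0.0121
finger_force: 30.0
```

carry_out(increments=[[232, [0, 0, 0], 0], [232, [0, 0, 0], 0]])

```text
time: 7.8
tool_pos: [0.5843, 0.1011, 0.0494]
ee_rot: [-3.142, 0.0, -0.665]
wrist_force: [0.4, -0.1, -4.5]
width: 0.0116
finger_force: 30.0
```

carry_out(increments=[[227, [0, 0, 0], 0], [227, [0, 0, 0], 0]])

```text
time: 8.0
tool_pos: [0.5844, 0.1012, 0.0497]
ee_rot: [-3.141, -0.0, -0.665]
wrist_force: [0.2, 0.1, -3.5]
width: 0.0118
finger_force: 30.0
```

carry_out(increments=[[225, [0, 0, 0], 0], [225, [0, 0, 0], 0]])

```text
time: 8.2
tool_pos: [0.5843, 0.1011, 0.0496]
ee_rot: [-3.141, -0.0, -0.665]
wrist_force: [-0.3, 0.4, -2.7]
width: 0.0122
finger_force: 30.0
```

carry_out(increments=[[223, [0, 0, 0], 0], [223, [0, 0, 0], 0]])

```text
time: 8.4
tool_pos: [0.5843, 0.1013, 0.0497]
ee_rot: [-3.141, 0.0, -0.665]
wrist_force: [0.1, 0.1, -2.7]
width: 0.0122
finger_force: 7.2
```

carry_out(increments=[[222, [0, 0, 0], 0]])

```text
time: 8.5
tool_pos: [0.5846, 0.1012, 0.0501]
ee_rot: [-3.141, -0.0, -0.665]
wrist_force: [-0.8, -0.1, -0.7]
width: 0.0121
finger_force: 0.2
```

carry_out(increments=[[221, [0, 0, 0], 0]])

```text
time: 8.6
tool_pos: [0.5848, 0.1012, 0.0503]
ee_rot: [-3.141, -0.001, -0.665]
wrist_force: [-0.3, 0.2, 0.4]
width: 0.0127
finger_force: 0.0
```

carry_out(increments=[[220, [0, 0, 3], 0], [220, [0, 0, 4], 0], [220, [0, 0, 0], 0], [255, [0, 0, 0], 0], [255, [0, 0, 0], 0], [255, [0, 0, 0], 0]])

```text
time: 9.2
tool_pos: [0.584, 0.1012, 0.042]
ee_rot: [3.141, 0.001, -0.665]
wrist_force: [0.2, 0.8, -3.4]
width: 0.0118
finger_force: 30.0
```

carry_out(increments=[[255, [0, 0, -4], 0], [255, [0, 0, -6], 0], [255, [0, 0, -6], 0], [255, [0, 0, -6], 0], [255, [0, 0, 0], 0], [255, [0, 0, 0], 0]])

```text
time: 9.8
tool_pos: [0.5845, 0.1011, 0.0649]
ee_rot: [-3.141, -0.001, -0.665]
wrist_force: [-0.7, 0.7, -3.3]
width: 0.012
finger_force: 30.0
```

```bash
python3 - <<'E'
from h import *
o=robot.get_obs(); print({k:np.round(o[k],3) for k in('wrist_torque','tool_pos','wrist_force')})
cv2.imwrite('pics/wa.png',robot.snapshot('wrist'));cv2.imwrite('pics/sa.png',robot.snapshot('scene'))
E
```

```text
{'wrist_torque': array([-0.146, -0.087, -0.021]), 'tool_pos': array([0.585, 0.101, 0.065]), 'wrist_force': array([-0.694,  0.72 , -3.314])}
```

carry_out(increments=[[223, [0, 0, 0], 0], [223, [0, 0, 0], 0], [223, [0, 0, 0], 0], [223, [0, 0, 0], 0]])

```text
time: 10.3
tool_pos: [0.5841, 0.1013, 0.0645]
ee_rot: [3.142, 0.001, -0.665]
wrist_force: [-0.3, 0.7, -2.2]
width: 0.012
finger_force: 7.2
```

```bash
python3 - <<'E'
from h import *
o=robot.get_obs(); print({k:np.round(o[k],3) for k in('wrist_torque','tool_pos','wrist_force','finger_force')})
w=robot.snapshot('wrist');s=robot.snapshot('scene');cv2.imwrite('pics/wb.png',w);cv2.imwrite('pics/sb.png',s)
wa,sa=cv2.imread('pics/wa.png'),cv2.imread('pics/sa.png')
f=lambda i:i[180:390,210:440]; g=lambda i:cv2.resize(i[150:250,340:450],(231,210))
cv2.imwrite('pics/cmp.png',cv2.resize(np.vstack([np.hstack([f(wa),g(sa)]),np.hstack([f(w),g(s)])]),(650,590)))
E
```

```text
{'wrist_torque': array([ 0.053,  0.164, -0.013]), 'tool_pos': array([0.584, 0.101, 0.064]), 'wrist_force': array([-0.32 ,  0.681, -2.209]), 'finger_force': np.float64(7.201)}
```

View pics/cmp.png

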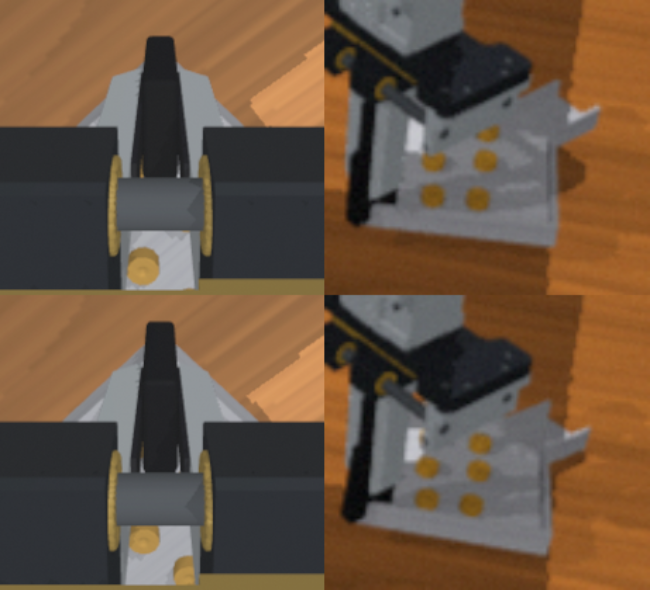

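Easing to 223 lets the tray pivot in the fingers (spout drops onto the table), while 255 holds it rigid. So tipping can be done by a loose pivot at the handle. Settling flat, regripping, and locating the pot more exactly.

carry_out(increments=[[223, [0, 0, 5], 0], [223, [0, 0, 6], 0], [223, [0, 0, 6], 0], [223, [0, 0, 5], 0], [223, [0, 0, 0.5], 0], [223, [0, 0, 0], 0], [255, [0, 0, 0], 0], [255, [0, 0, 0], 0]])

```text
time: 11.2
tool_pos: [0.5845, 0.1011, 0.042]
ee_rot: [-3.141, -0.0, -0.665]
wrist_force: [2.3, -1.9, -0.1]
width: 0.0122
finger_force: 30.0
```

```bash
python3 - <<'E'
from h import *
o=robot.get_obs(); print({k:np.round(o[k],4) for k in('wrist_torque','tool_pos','wrist_force','finger_force','ee_rot')})
cv2.imwrite('pics/wref.png',robot.snapshot('wrist'))
c=robot.get_calibration('top'); im=cv2.imread('pics/top0.png'); hs=cv2.cvtColor(im,cv2.COLOR_BGR2HSV)
m=(hs[...,1]<70).astype(np.uint8)*255; m2=np.zeros_like(m); m2[165:240,375:450]=m[165:240,375:450]
ct=max(cv2.findContours(m2,0,1)[0],key=cv2.contourArea); h=cv2.convexHull(ct); e=cv2.fitEllipse(h); print(e)
# rim circle: hull points on the z=.055 plane
P=np.array([ray(c,*p[0],.055)[:2] for p in h]); A=np.c_[2*P,np.ones(len(P))]; s=np.linalg.lstsq(A,(P**2).sum(1),rcond=None)[0]
r=np.sqrt(s[2]+s[0]**2+s[1]**2); print('pot',s[:2],r, (np.linalg.norm(P-s[:2],axis=1)-r).round(4))
E
```

```text
{'wrist_torque': array([-0.1806, -0.0765,  0.0521]), 'tool_pos': array([0.5845, 0.1011, 0.042 ]), 'wrist_force': array([ 2.3414, -1.942 , -0.0845]), 'finger_force': np.float64(29.9996), 'ee_rot': array([-3.1413e+00, -4.0000e-04, -6.6490e-01])}
((409.9512939453125, 201.1667938232422), (51.821189880371094, 54.90638732910156), 66.20258331298828)
pot [ 0.58142747 -0.19583273] 0.05817607706236587 [ 0.0006  0.001   0.0018  0.0016  0.0013  0.001   0.0008  0.0009  0.0007
  0.0002 -0.0008 -0.0013 -0.0022 -0.0032 -0.0033  0.0005  0.0012  0.002
  0.0022  0.0016  0.0015  0.0017  0.0006 -0.0024 -0.0026 -0.0027 -0.0017
 -0.0013 -0.0005]
```

carry_out(increments=[[255, [0, 0, -4], 0], [255, [0, 0, -8], 0], [255, [0, 0, -14], 0], [255, [0, 0, -16], 0], [255, [0, 0, -16], 0], [255, [0, 0, -14], 0], [255, [0, 0, -10], 0], [255, [0, 0, -6], 0]])

```text
time: 12.05
tool_pos: [0.5848, 0.1012, 0.1317]
ee_rot: [-3.14, -0.001, -0.665]
wrist_force: [0.3, 0.2, -4.4]
width: 0.0118
finger_force: 30.0
```

carry_out(increments=[[255, [0, 0, 0], -2], [255, [0, 0, 0], -3], [255, [0, 0, 0], -4], [255, [0, 0, 0], -5], [255, [0, 0, 0], -5], [255, [0, 0, 0], -5], [255, [0, 0, 0], -5], [255, [0, 0, 0], -5]])

```text
time: 12.85
tool_pos: [0.5839, 0.1012, 0.1295]
ee_rot: [-3.141, 0.001, -0.068]
wrist_force: [-0.2, 0.2, -3.5]
width: 0.0117
finger_force: 30.0
```

carry_out(increments=[[255, [0, 0, 0], -5], [255, [0, 0, 0], -5], [255, [0, 0, 0], -5], [255, [0, 0, 0], -5], [255, [0, 0, 0], -5], [255, [0, 0, 0], -5], [255, [0, 0, 0], -5], [255, [0, 0, 0], -5]])

```text
time: 13.65
tool_pos: [0.5839, 0.1014, 0.1294]
ee_rot: [-3.14, 0.001, 0.63]
wrist_force: [0.8, -0.1, -2.4]
width: 0.0114
finger_force: 30.0
```

carry_out(increments=[[255, [0, 0, 0], -5], [255, [0, 0, 0], -5], [255, [0, 0, 0], -5], [255, [0, 0, 0], -5], [255, [0, 0, 0], -5], [255, [0, 0, 0], -5], [255, [0, 0, 0], -5], [255, [0, 0, 0], -5]])

```text
time: 14.45
tool_pos: [0.5837, 0.1015, 0.1293]
ee_rot: [-3.139, -0.001, 1.328]
wrist_force: [-0.3, -0.4, -3.2]
width: 0.0117
finger_force: 30.0
```

carry_out(increments=[[255, [0, 0, 0], -5], [255, [0, 0, 0], -4], [255, [0, 0, 0], -3], [255, [0, 0, 0], -2], [255, [0, 0, 0], 0], [255, [0, 0, 0], 0]])

```text
time: 15.05
tool_pos: [0.5839, 0.1013, 0.1295]
ee_rot: [-3.14, -0.001, 1.568]
wrist_force: [-0.5, 0.8, -3.4]
width: 0.0118
finger_force: 30.0
```

```bash
python3 - <<'E'
from h import *
o=robot.get_obs(); print({k:np.round(o[k],4) for k in('wrist_torque','tool_pos','wrist_force','ee_rot')})
cv2.imwrite('pics/wc.png',robot.snapshot('wrist'));s=robot.snapshot('scene');t=robot.snapshot('top')
cv2.imwrite('pics/t4.png',t)
cv2.imwrite('pics/c4.png',np.vstack([cv2.resize(s[130:260,180:440],(600,300)),cv2.resize(t[140:270,200:460],(600,300))]))
E
```

```text
{'wrist_torque': array([ 0.2125,  0.0523, -0.047 ]), 'tool_pos': array([0.5839, 0.1013, 0.1295]), 'wrist_force': array([-0.531 ,  0.7826, -3.4388]), 'ee_rot': array([-3.1402e+00, -6.0000e-04,  1.5683e+00])}
```

View pics/c4.png

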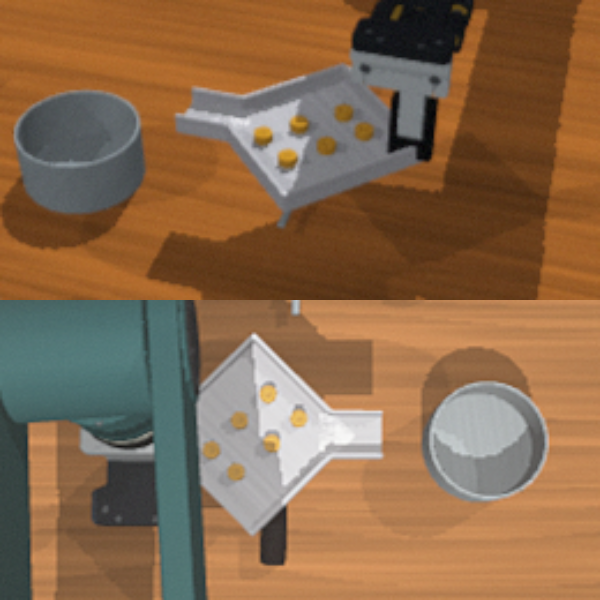

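The tray hangs level with all six pads, spout pointing at the pot; in the top view the spout tip is at (365.5,198.5) and the pot mouth centre at (410,201).

```bash
python3 - <<'E'
from h import *
a,b,d=[cv2.imread(f'pics/{n}.png') for n in('wref','wc','wb')]
def pads(i):
    m=cv2.inRange(cv2.cvtColor(i,cv2.COLOR_BGR2HSV),(15,130,90),(28,255,230)); m[:345]=0; m[:,:290]=0; m[:,355:]=0; m[382:]=0
    return cv2.moments(m,True)['m00'],[round(cv2.moments(m,True)[k]/max(1,cv2.moments(m,True)['m00']),1) for k in('m10','m01')]
print([pads(i) for i in(a,b,d)])
c=robot.get_calibration('top')
print('tip',[ray(c,365.5,198.5,z).round(4) for z in(.088,.105)])
t=cv2.imread('pics/t4.png')
print('pot', ray(c,410.2,201.1,.055))
E
```

```text
[(517.0, [310.4, 366.9]), (348.0, [308.6, 364.4]), (578.0, [319.5, 360.0])]
tip [array([ 0.5828, -0.0965,  0.088 ]), array([ 0.5807, -0.0948,  0.105 ])]
pot [ 0.58136913 -0.19646871  0.055     ]
```

carry_out(increments=[[255, [-4, 0, 0], 0], [255, [-8, -1, 0], 0], [255, [-12, -1, 0], 0], [255, [-14, 0, 0], 0], [255, [-13, 0, 0], 0], [255, [-9, 0, 0], 0], [255, [-5, 0, 0], 0], [255, [-2, 0, 0], 0]])

```text
time: 16.0
tool_pos: [0.5822, 0.0333, 0.13]
ee_rot: [3.142, -0.0, 1.568]
wrist_force: [-0.3, -0.0, -3.6]
width: 0.0115
finger_force: 30.0
```

carry_out(increments=[[255, [0, 0, 4], 0], [255, [0, 0, 8], 0], [255, [0, 0, 8], 0], [255, [0, 0, 5], 0], [255, [0, 0, 3], 0], [255, [0, 0, 0], 0], [255, [0, 0, 0], 0]])

```text
time: 16.7
tool_pos: [0.5823, 0.0342, 0.1021]
ee_rot: [3.141, -0.0, 1.569]
wrist_force: [0.4, -0.3, -3.6]
width: 0.0121
finger_force: 30.0
```

```bash
python3 - <<'E'
from h import *
o=robot.get_obs(); print({k:np.round(o[k],4) for k in('wrist_torque','tool_pos','wrist_force','ee_rot')})
s=robot.snapshot('scene');t=robot.snapshot('top')
cv2.imwrite('pics/c5.png',np.vstack([cv2.resize(s[150:230,180:340],(600,300),interpolation=2),cv2.resize(t[150:250,280:480],(600,300),interpolation=2)]))
E
```

```text
{'wrist_torque': array([0.2203, 0.0707, 0.0378]), 'tool_pos': array([0.5823, 0.0342, 0.1021]), 'wrist_force': array([ 0.3577, -0.3251, -3.6378]), 'ee_rot': array([ 3.1413e+00, -1.0000e-04,  1.5693e+00])}
```

View pics/c5.png

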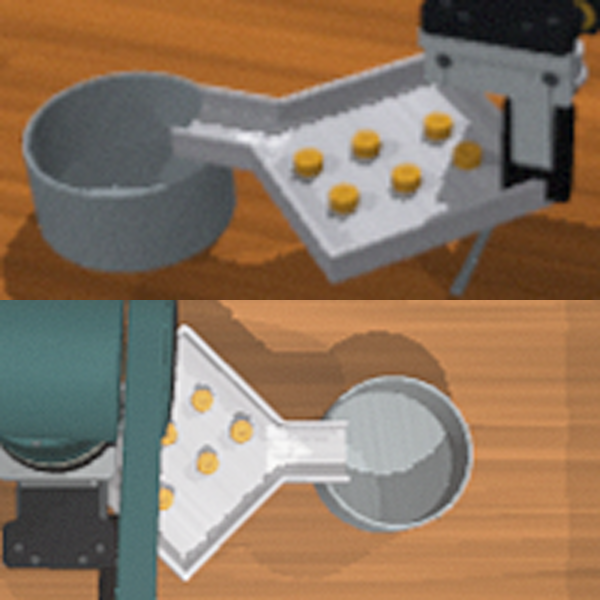

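The spout tip overhangs the pot's near rim centrally, about 5 mm above it, with all six pads aboard. Lowering to touch.

carry_out(increments=[[255, [0, 0, 2], 0], [255, [0, 0, 1.5], 0], [255, [0, 0, 0], 0]])

```text
time: 17.1
tool_pos: [0.582, 0.0341, 0.0982]
ee_rot: [-3.141, -0.0, 1.569]
wrist_force: [-1.2, -0.1, -3.2]
width: 0.0119
finger_force: 30.0
```

carry_out(increments=[[255, [0, 0, 1], 0], [255, [0, 0, 0], 0]])

```text
time: 17.3
tool_pos: [0.5821, 0.0341, 0.0973]
ee_rot: [-3.141, -0.0, 1.569]
wrist_force: [-0.6, 0.6, -3.5]
width: 0.0122
finger_force: 30.0
```

```bash
python3 - <<'E'
from h import *
o=robot.get_obs(); print({k:np.round(o[k],3) for k in('wrist_torque','tool_pos','wrist_force','joint_torque')})
E
```

```text
{'wrist_torque': array([ 0.231,  0.007, -0.006]), 'tool_pos': array([0.582, 0.034, 0.097]), 'wrist_force': array([-0.626,  0.58 , -3.481]), 'joint_torque': array([-1.0000e-03, -4.0195e+01, -3.0718e+01, -2.0700e-01, -1.1000e-02,
       -1.0000e-03])}
```

carry_out(increments=[[255, [0, 0, 1], 0], [255, [0, 0, 0], 0]])

```text
time: 17.5
tool_pos: [0.5824, 0.0342, 0.0969]
ee_rot: [3.141, 0.0, 1.569]
wrist_force: [0.1, 0.6, -2.6]
width: 0.0123
finger_force: 30.0
```

```bash
python3 - <<'E'
from h import *
o=robot.get_obs(); print({k:np.round(o[k],3) for k in('wrist_torque','tool_pos','wrist_force','joint_torque')})
E
```

```text
{'wrist_torque': array([ 0.044,  0.072, -0.056]), 'tool_pos': array([0.582, 0.034, 0.097]), 'wrist_force': array([ 0.061,  0.638, -2.616]), 'joint_torque': array([ -0.307, -38.94 , -29.817,  -0.128,  -0.129,  -0.056])}
```

Contact: wrist moment fell from 0.23 to 0.04 Nm (about 1 N on the rim). Now ease the grip and start tipping about the rim.

carry_out(increments=[[223, [0, 0, 0], 0], [223, [0, 0, 0], 0], [223, [-0.7, 0, -2.5], 0], [223, [-0.9, 0, -3], 0], [223, [-0.9, 0, -3], 0], [223, [-1.1, 0, -3.3], 0], [223, [-1.2, 0, -3.4], 0], [223, [0, 0, 0], 0]])

```text
time: 18.3
tool_pos: [0.5825, 0.029, 0.1125]
ee_rot: [3.14, 0.0, 1.569]
wrist_force: [0.1, 0.8, -1.1]
width: 0.0123
finger_force: 7.2
```

```bash
cat > st.py <<'E'
from h import *
import sys
o=robot.get_obs(); print({k:np.round(o[k],3) for k in('time','wrist_torque','tool_pos','wrist_force','finger_force')})
s=robot.snapshot('scene');t=robot.snapshot('top'); n=sys.argv[1]; cv2.imwrite(f'pics/s{n}.png',s); cv2.imwrite(f'pics/t{n}.png',t)
for nm,i,(r0,r1,c0,c1) in(('scene',s,(130,250,175,360)),('top',t,(150,260,280,460))):
    hs=cv2.cvtColor(i,cv2.COLOR_BGR2HSV); m=cv2.inRange(hs,(18,130,100),(30,255,255)); z=np.zeros_like(m); z[r0:r1,c0:c1]=m[r0:r1,c0:c1]
    k,_,S,C=cv2.connectedComponentsWithStats(z); print(nm,[(C[j].round().astype(int).tolist(),int(S[j,4])) for j in range(1,k) if S[j,4]>5])
    h2=hs[r0:r1,c0:c1]; 
# pot circle in top image
c=robot.get_calibration('top'); hs=cv2.cvtColor(t,cv2.COLOR_BGR2HSV); m=(hs[...,1]<70)&(hs[...,2]>60); 
cols=np.nonzero(m[190:215,400:450].any(0))[0]; rows=np.nonzero(m[165:240,412:425].any(1))[0]; print('pot right edge',400+cols.max(),'rows',165+rows.min(),165+rows.max())
E
python3 st.py a5; python3 - <<'E'
import cv2,numpy as np
t=cv2.imread('pics/top0.png'); hs=cv2.cvtColor(t,cv2.COLOR_BGR2HSV); m=(hs[...,1]<70)&(hs[...,2]>60)
cols=np.nonzero(m[190:215,400:450].any(0))[0]; rows=np.nonzero(m[165:240,412:425].any(1))[0]; print('orig',400+cols.max(),165+rows.min(),165+rows.max())
E
```

```text
{'time': np.float64(18.3), 'wrist_torque': array([ 0.019,  0.153, -0.068]), 'tool_pos': array([0.583, 0.029, 0.113]), 'wrist_force': array([ 0.08 ,  0.844, -1.142]), 'finger_force': np.float64(7.202)}
scene [([334, 148], 7), ([296, 181], 38), ([276, 187], 42), ([304, 188], 41), ([261, 193], 42), ([287, 195], 44), ([271, 201], 45)]
top [([348, 183], 34), ([360, 194], 32), ([349, 204], 33), ([323, 207], 11)]
pot right edge 437 rows 175 226
orig 437 175 226
```

carry_out(increments=[[223, [-1.1, 0, -3], 0], [223, [-1.2, 0, -3], 0], [223, [-1.2, 0, -3], 0], [223, [-1.2, 0, -3], 0], [223, [-1.3, 0, -2.8], 0], [223, [0, 0, 0], 0]])

```text
time: 19.0
tool_pos: [0.5824, 0.023, 0.1271]
ee_rot: [3.141, 0.0, 1.569]
wrist_force: [0.8, 0.5, -2.2]
width: 0.0121
finger_force: 7.2
```

carry_out(increments=[[223, [-1.4, 0, -2.9], 0], [223, [-1.4, 0, -2.8], 0], [223, [-1.5, 0, -2.8], 0], [223, [-1.5, 0, -2.8], 0], [223, [-1.6, 0, -2.8], 0], [223, [0, 0, 0], 0], [223, [0, 0, 0], 0]])

```text
time: 19.7
tool_pos: [0.5823, 0.0157, 0.1409]
ee_rot: [3.141, 0.0, 1.569]
wrist_force: [-0.2, 0.5, -1.4]
width: 0.0121
finger_force: 7.2
```

```bash
python3 st.py a15
```

```text
{'time': np.float64(19.7), 'wrist_torque': array([-0.184,  0.146, -0.002]), 'tool_pos': array([0.582, 0.016, 0.141]), 'wrist_force': array([-0.165,  0.536, -1.429]), 'finger_force': np.float64(7.198)}
scene [([327, 132], 6), ([293, 173], 38), ([301, 179], 44), ([274, 181], 38), ([285, 188], 43), ([259, 189], 41), ([268, 195], 44)]
top [([362, 193], 33), ([352, 204], 32)]
pot right edge 437 rows 175 226
```

carry_out(increments=[[223, [-1.6, 0, -2.7], 0], [223, [-1.7, 0, -2.7], 0], [223, [-1.7, 0, -2.7], 0], [223, [-1.7, 0, -2.7], 0], [223, [-1.8, 0, -2.7], 0], [223, [0, 0, 0], 0], [223, [0, 0, 0], 0], [223, [0, 0, 0], 0]])

```text
time: 20.6
tool_pos: [0.5822, 0.0072, 0.1542]
ee_rot: [3.141, 0.0, 1.569]
wrist_force: [-0.2, -1.3, -1.5]
width: 0.0118
finger_force: 7.2
```

```bash
python3 st.py a20
```

```text
{'time': np.float64(20.6), 'wrist_torque': array([-0.189,  0.063,  0.013]), 'tool_pos': array([0.582, 0.007, 0.154]), 'wrist_force': array([-0.248, -1.265, -1.462]), 'finger_force': np.float64(7.196)}
scene [([291, 170], 37), ([299, 174], 40), ([273, 178], 36), ([283, 184], 42), ([258, 187], 36), ([267, 192], 44)]
top [([339, 194], 12), ([364, 193], 36), ([338, 215], 21)]
pot right edge 437 rows 175 226
```

carry_out(increments=[[223, [-1.9, 0, -2.6], 0], [223, [-1.9, 0, -2.6], 0], [223, [-1.9, 0, -2.5], 0], [223, [-2, 0, -2.5], 0], [223, [-2, 0, -2.5], 0], [223, [0, 0, 0], 0], [223, [0, 0, 0], 0]])

```text
time: 21.4
tool_pos: [0.5822, -0.0026, 0.167]
ee_rot: [3.141, 0.0, 1.569]
wrist_force: [-0.5, 0.4, -2.5]
width: 0.0124
finger_force: 7.2
```

```bash
python3 st.py a25
```

```text
{'time': np.float64(21.4), 'wrist_torque': array([-0.218,  0.074,  0.054]), 'tool_pos': array([ 0.582, -0.003,  0.167]), 'wrist_force': array([-0.451,  0.388, -2.468]), 'finger_force': np.float64(7.197)}
scene [([292, 168], 82), ([271, 176], 39), ([280, 180], 40), ([256, 185], 40), ([264, 189], 43)]
top [([368, 193], 8), ([344, 193], 17), ([342, 215], 35)]
pot right edge 437 rows 175 226
```

carry_out(increments=[[223, [-2.1, 0, -2.4], 0], [223, [-2.1, 0, -2.4], 0], [223, [-2.2, 0, -2.4], 0], [223, [-2.2, 0, -2.3], 0], [223, [-2.2, 0, -2.3], 0], [223, [0, 0, 0], 0], [223, [0, 0, 0], 0]])

```text
time: 22.2
tool_pos: [0.5822, -0.0134, 0.1788]
ee_rot: [3.141, 0.0, 1.569]
wrist_force: [0.1, -0.1, -3.0]
width: 0.0121
finger_force: 7.2
```

```bash
python3 st.py a30; python3 - <<'E'
import cv2,numpy as np
s,t=cv2.imread('pics/sa30.png'),cv2.imread('pics/ta30.png')
cv2.imwrite('pics/c6.png',np.vstack([cv2.resize(s[120:230,180:350],(600,388),interpolation=2),cv2.resize(t[160:235,310:450],(600,210),interpolation=2)])[:600])
E
```

```text
{'time': np.float64(22.2), 'wrist_torque': array([-0.172,  0.057,  0.02 ]), 'tool_pos': array([ 0.582, -0.013,  0.179]), 'wrist_force': array([ 0.12 , -0.102, -2.993]), 'finger_force': np.float64(7.202)}
scene [([266, 170], 73), ([250, 183], 149)]
top [([378, 195], 9), ([384, 204], 36)]
pot right edge 437 rows 175 226
```

View pics/c6.png

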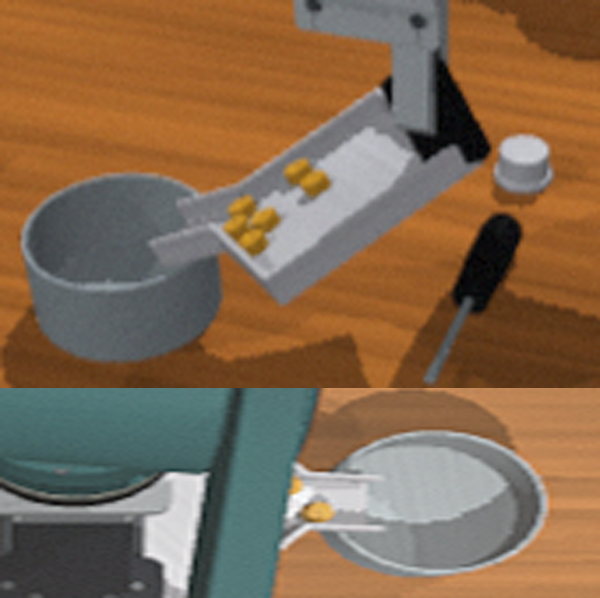

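At 30° the tray is tipped with the spout still on the rim; four pads have gathered at the spout mouth, two are sliding, pot unmoved. Continue tipping.

carry_out(increments=[[223, [-2.3, 0, -2.2], 0], [223, [-2.3, 0, -2.2], 0], [223, [-2.3, 0, -2.2], 0], [223, [-2.4, 0, -2.1], 0], [223, [-2.4, 0, -2.1], 0], [223, [0, 0, 0], 0], [223, [0, 0, 0], 0]])

```text
time: 23.0
tool_pos: [0.5821, -0.0251, 0.1895]
ee_rot: [3.141, 0.0, 1.569]
wrist_force: [1.4, 0.4, -1.9]
width: 0.0121
finger_force: 7.2
```

```bash
python3 st.py a35
```

```text
{'time': np.float64(23.0), 'wrist_torque': array([-0.222,  0.073, -0.017]), 'tool_pos': array([ 0.582, -0.025,  0.189]), 'wrist_force': array([ 1.441,  0.449, -1.949]), 'finger_force': np.float64(7.207)}
scene [([259, 169], 37), ([250, 187], 34), ([212, 197], 39), ([220, 198], 9)]
top [([411, 188], 38), ([403, 205], 30), ([414, 207], 31)]
pot right edge 437 rows 175 226
```

carry_out(increments=[[223, [-2.5, 0, -2], 0], [223, [-2.5, 0, -2], 0], [223, [-2.5, 0, -1.9], 0], [223, [-2.6, 0, -1.9], 0], [223, [-2.6, 0, -1.9], 0], [223, [0, 0, 0], 0], [223, [0, 0, 0], 0]])

```text
time: 23.8
tool_pos: [0.5821, -0.0377, 0.1991]
ee_rot: [3.141, 0.0, 1.569]
wrist_force: [-0.9, -0.6, -2.9]
width: 0.0118
finger_force: 7.2
```

```bash
python3 st.py a40
```

```text
{'time': np.float64(23.8), 'wrist_torque': array([-0.084,  0.079, -0.029]), 'tool_pos': array([ 0.582, -0.038,  0.199]), 'wrist_force': array([-0.857, -0.583, -2.946]), 'finger_force': np.float64(7.214)}
scene [([256, 168], 34), ([247, 185], 30), ([211, 197], 39), ([220, 198], 9)]
top [([411, 188], 38), ([404, 205], 23), ([414, 207], 30), ([373, 212], 25)]
pot right edge 437 rows 175 226
```

carry_out(increments=[[223, [-3.3, 0, -2.2], 0], [223, [-3.3, 0, -2.2], 0], [223, [-3.4, 0, -2.1], 0], [223, [-3.4, 0, -2.1], 0], [223, [0, 0, 0], 0], [223, [0, 0, 0], 0]])

```text
time: 24.5
tool_pos: [0.5821, -0.051, 0.2077]
ee_rot: [3.141, -0.0, 1.569]
wrist_force: [0.1, -0.8, -3.4]
width: 0.0121
finger_force: 7.2
```

```bash
python3 st.py a45
```

```text
{'time': np.float64(24.5), 'wrist_torque': array([ 0.022,  0.1  , -0.018]), 'tool_pos': array([ 0.582, -0.051,  0.208]), 'wrist_force': array([ 0.081, -0.809, -3.386]), 'finger_force': np.float64(7.216)}
scene [([249, 168], 33), ([242, 181], 33), ([211, 197], 40), ([220, 198], 9)]
top [([379, 188], 23), ([416, 208], 10), ([381, 209], 36)]
pot right edge 437 rows 165 226
```

carry_out(increments=[[223, [6.8, 0, 4.2], 0], [223, [6.6, 0, 4.4], 0], [223, [-6.6, 0, -4.4], 0], [223, [-6.8, 0, -4.2], 0], [223, [6.8, 0, 4.2], 0], [223, [-6.8, 0, -4.2], 0], [223, [0, 0, 0], 0], [223, [0, 0, 0], 0]])

```text
time: 25.4
tool_pos: [0.5821, -0.0511, 0.2079]
ee_rot: [3.141, -0.0, 1.569]
wrist_force: [0.2, -0.5, -1.8]
width: 0.0121
finger_force: 7.2
```

```bash
python3 st.py a45b
```

```text
{'time': np.float64(25.4), 'wrist_torque': array([ 0.036,  0.054, -0.043]), 'tool_pos': array([ 0.582, -0.051,  0.208]), 'wrist_force': array([ 0.196, -0.519, -1.761]), 'finger_force': np.float64(7.209)}
scene [([215, 197], 85)]
top [([421, 197], 30), ([416, 208], 11)]
pot right edge 437 rows 165 226
```

carry_out(increments=[[223, [6.8, 0, 4.2], 0], [223, [-6.8, 0, -4.2], 0], [223, [0, 0, 0], 0], [223, [6.7, 0, 4.3], 0], [223, [6.7, 0, 4.3], 0], [223, [6.4, 0, 4.8], 0], [223, [6.3, 0, 4.9], 0], [223, [5.9, 0, 5.4], 0]])

```text
time: 26.3
tool_pos: [0.5821, -0.0182, 0.1834]
ee_rot: [-3.142, 0.0, 1.57]
wrist_force: [-0.1, -2.1, -1.8]
width: 0.0119
finger_force: 7.4
```

carry_out(increments=[[223, [5.8, 0, 5.4], 0], [223, [5.4, 0, 5.9], 0], [223, [5.4, 0, 5.9], 0], [223, [4.9, 0, 6.3], 0], [223, [4.8, 0, 6.4], 0], [223, [0, 0, 0], 0]])

```text
time: 26.9
tool_pos: [0.5816, 0.0084, 0.1528]
ee_rot: [-3.14, -0.001, 1.57]
wrist_force: [0.1, -0.4, -2.5]
width: 0.012
finger_force: 7.8
```

```bash
python3 st.py b20
```

```text
{'time': np.float64(26.9), 'wrist_torque': array([-0.119, -0.095,  0.104]), 'tool_pos': array([0.582, 0.008, 0.153]), 'wrist_force': array([ 0.102, -0.427, -2.45 ]), 'finger_force': np.float64(7.764)}
scene [([215, 196], 84)]
top [([411, 188], 38), ([421, 197], 31), ([403, 205], 31), ([412, 208], 61)]
pot right edge 437 rows 175 226
```

carry_out(increments=[[223, [4.3, 0, 6.7], 0], [223, [4.2, 0, 6.8], 0], [223, [3.7, 0, 7], 0], [223, [3.7, 0, 7.1], 0], [223, [3, 0, 7.4], 0], [223, [3, 0, 7.4], 0], [223, [0, 0, 0], 0]])

```text
time: 27.7
tool_pos: [0.5815, 0.0299, 0.11]
ee_rot: [-3.139, -0.001, 1.57]
wrist_force: [0.1, -1.3, -2.4]
width: 0.0121
finger_force: 7.4
```

carry_out(increments=[[223, [1.2, 0, 3.8], 0], [223, [1.2, 0, 3.8], 0], [223, [1.2, 0, 3.8], 0], [223, [1.2, 0, 3.8], 0], [223, [0, 0, 0], 0]])

```text
time: 28.2
tool_pos: [0.5819, 0.0342, 0.0958]
ee_rot: [-3.141, -0.0, 1.569]
wrist_force: [1.3, -1.6, -0.7]
width: 0.0118
finger_force: 7.1
```

```bash
python3 st.py b0; python3 - <<'E'
from h import *
for n,R in(('sb0',(150,220,225,345)),('tb0',(160,240,320,440))):
    i=cv2.imread(f'pics/{n}.png'); h=cv2.cvtColor(i,cv2.COLOR_BGR2HSV); m=cv2.inRange(h,(15,90,50),(32,255,255)); z=m[R[0]:R[1],R[2]:R[3]].copy()
    k,_,S,C=cv2.connectedComponentsWithStats(z); print(n,[((C[j]+[R[2],R[0]]).round().tolist(),int(S[j,4])) for j in range(1,k) if S[j,4]>8])
E
```

```text
{'time': np.float64(28.2), 'wrist_torque': array([-0.19, -0.01,  0.02]), 'tool_pos': array([0.582, 0.034, 0.096]), 'wrist_force': array([ 1.295, -1.587, -0.745]), 'finger_force': np.float64(7.083)}
scene [([215, 197], 84)]
top [([412, 187], 38), ([421, 197], 30), ([403, 205], 29), ([412, 208], 61)]
pot right edge 437 rows 175 226
sb0 [([247.0, 155.0], 10), ([336.0, 156.0], 24), ([266.0, 159.0], 10)]
tb0 [([411.0, 187.0], 48), ([421.0, 197.0], 37), ([409.0, 207.0], 112)]
```

carry_out(increments=[[223, [0, 0, -1], 0], [223, [0, 0, 0], 0], [255, [0, 0, 0], 0], [255, [0, 0, 0], 0], [255, [0, 0, -4], 0], [255, [0, 0, -9], 0], [255, [0, 0, -12], 0], [255, [0, 0, -8], 0]])

```text
time: 29.1
tool_pos: [0.583, 0.0342, 0.1326]
ee_rot: [3.139, -0.0, 1.569]
wrist_force: [0.1, -0.2, -1.7]
width: 0.0119
finger_force: 30.0
```

carry_out(increments=[[255, [4, 0, 0], 0], [255, [8, 1, 0], 0], [255, [12, 1, 0], 0], [255, [14, 0, 0], 0], [255, [13, 0, 0], 0], [255, [9, 0, 0], 0], [255, [5, 0, 0], 0], [255, [2, 0, 0], 0]])

```text
time: 29.9
tool_pos: [0.5842, 0.1019, 0.1304]
ee_rot: [-3.141, 0.0, 1.57]
wrist_force: [-0.3, 0.1, -2.5]
width: 0.0117
finger_force: 30.0
```

```bash
python3 st.py d; python3 - <<'E'
from h import *
for n,R in(('sd',(140,240,225,400)),('td',(160,245,280,440))):
    i=cv2.imread(f'pics/{n}.png'); h=cv2.cvtColor(i,cv2.COLOR_BGR2HSV); m=cv2.inRange(h,(17,110,60),(32,255,255)); z=m[R[0]:R[1],R[2]:R[3]].copy()
    k,_,S,C=cv2.connectedComponentsWithStats(z); print(n,[((C[j]+[R[2],R[0]]).round().tolist(),S[j,:4].tolist(),int(S[j,4])) for j in range(1,k) if S[j,4]>8])
E
```

```text
{'time': np.float64(29.9), 'wrist_torque': array([0.137, 0.103, 0.028]), 'tool_pos': array([0.584, 0.102, 0.13 ]), 'wrist_force': array([-0.261,  0.117, -2.497]), 'finger_force': np.float64(29.999)}
scene [([215, 197], 86)]
top [([411, 187], 37), ([421, 197], 31), ([403, 205], 33), ([412, 208], 62)]
pot right edge 437 rows 175 226
sd []
td [([411.0, 188.0], [127, 22, 10, 12], 44), ([420.0, 197.0], [138, 34, 6, 7], 34), ([403.0, 205.0], [120, 42, 7, 6], 37), ([412.0, 208.0], [126, 44, 13, 9], 68)]
```

```bash
python3 - <<'E'
from h import *
i=cv2.imread('pics/td.png'); h=cv2.cvtColor(i,cv2.COLOR_BGR2HSV)
m=(h[...,1]>60)
for r in range(178,224): print(r,''.join('#' if m[r,c] and h[r,c,2]>100 else '+' if m[r,c] else '.' for c in range(388,437)))
t0=cv2.imread('pics/top0.png'); d=cv2.absdiff(i,t0).max(2)
s=cv2.imread('pics/sd.png'); hs=cv2.cvtColor(s,cv2.COLOR_BGR2HSV); k,_,S,C=cv2.connectedComponentsWithStats(cv2.inRange(hs,(18,130,100),(30,255,255)))
print([(C[j].round().tolist(),S[j,2:].tolist()) for j in range(1,k) if S[j,4]>10])
m=(hs[...,1]>60)
print('scene pot')
for r in range(185,206): print(r,''.join('#' if hs[r,c,0]>16 and m[r,c] else '.' for c in range(188,244)))
E
```

```text
178 ##########..........................#############
179 #########.............................###########
180 ########...............................##########
181 ######..................................#########
182 #####....................####.............#######
183 ####....................#####.............#######
184 ###.....................#####..............######
185 ##.....................#####................#####
186 #......................####..................####
187 #.....................#####...................###
188 .....................####.....................###
189 ....................#####.....................###
190 ....................#####......................##
191 ...................#####........................#
192 ...................####.........................#
193 ....................##..........#...............#
194 ...............................#####.............
195 ..............................#######............
196 ..............................#######............
197 .............................########............
198 ................
[... 2037 characters left out ...]
######.......................
195 ....................##############......................
196 ...................###############......................
197 ...................###############......................
198 ...................#################....................
199 ............#.......#######..######.....................
200 .............##.....#######...##........................
201 ........................................................
202 ........................................................
203 ........................................................
204 ........................................................
205 ........................................................
```

The strip in the pot, about 15 px ≈ 2 pad diameters long, is two pads on edge, plus four flat ones: all six are in. The tray is empty and the pot unmoved. Returning the tray.

carry_out(increments=[[255, [0, 0, 0], 3], [255, [0, 0, 0], 5], [255, [0, 0, 0], 6], [255, [0, 0, 0], 6], [255, [0, 0, 0], 6], [255, [0, 0, 0], 6], [255, [0, 0, 0], 6], [255, [0, 0, 0], 6]])

```text
time: 30.8
tool_pos: [0.5846, 0.1003, 0.1306]
ee_rot: [3.141, -0.0, 0.796]
wrist_force: [0.7, -0.3, -3.3]
width: 0.0116
finger_force: 30.0
```

carry_out(increments=[[255, [0, 0, 0], 6], [255, [0, 0, 0], 6], [255, [0, 0, 0], 6], [255, [0, 0, 0], 6], [255, [0, 0, 0], 6], [255, [0, 0, 0], 6], [255, [0, 0, 0], 6], [255, [0, 0, 0], 6]])

```text
time: 31.6
tool_pos: [0.5847, 0.1002, 0.1307]
ee_rot: [3.141, -0.001, -0.042]
wrist_force: [0.8, 0.4, -3.1]
width: 0.012
finger_force: 30.0
```

carry_out(increments=[[255, [0, 0, 0], 6], [255, [0, 0, 0], 6], [255, [0, 0, 0], 6], [255, [0, 0, 0], 6], [255, [0, 0, 0], 6], [255, [0, 0, 0], 4], [255, [0, 0, 0], 2], [255, [0, 0, 0], 0]])

```text
time: 32.4
tool_pos: [0.5846, 0.1002, 0.1307]
ee_rot: [3.141, -0.001, -0.666]
wrist_force: [-0.4, -0.2, -1.8]
width: 0.0117
finger_force: 30.0
```

```bash
python3 - <<'E'
from h import *
o=robot.get_obs(); print(o['tool_pos'],o['ee_rot'],'twist left',np.degrees(o['ee_rot'][2]+.665),totool(np.array([.5845,.1011,.042])-o['tool_pos'],o))
E
```

```text
[0.584582   0.10023263 0.13066175] [ 3.14128743e+00 -1.12935118e-03 -6.65625051e-01] twist left -0.035812781673921816 [-0.70027312 -0.65863309 88.66082199]
```

carry_out(increments=[[255, [-0.7, -0.7, 6], 0], [255, [0, 0, 12], 0], [255, [0, 0, 16], 0], [255, [0, 0, 16], 0], [255, [0, 0, 14], 0], [255, [0, 0, 10], 0], [255, [0, 0, 6], 0], [255, [0, 0, 3], 0]])

```text
time: 33.2
tool_pos: [0.584, 0.1021, 0.0467]
ee_rot: [3.141, 0.001, -0.665]
wrist_force: [-0.2, -0.4, -3.0]
width: 0.0116
finger_force: 30.0
```

carry_out(increments=[[255, [0, 0, 1], 0], [255, [0, 0, 1], 0], [255, [0, 0, 0], 0]])

```text
time: 33.5
tool_pos: [0.5847, 0.1022, 0.0465]
ee_rot: [-3.141, -0.001, -0.665]
wrist_force: [-1.2, 0.5, 0.1]
width: 0.0117
finger_force: 30.0
```

```bash
python3 - <<'E'
from h import *
o=robot.get_obs(); print({k:np.round(o[k],4) for k in('time','wrist_torque','tool_pos','wrist_force')})
E
```

```text
{'time': np.float64(33.5), 'wrist_torque': array([-0.1141,  0.1112,  0.0624]), 'tool_pos': array([0.5847, 0.1022, 0.0465]), 'wrist_force': array([-1.2216,  0.5125,  0.0793])}
```

carry_out(increments=[[223, [0, 0, 0], 0], [223, [0, 0, 1], 0], [223, [0, 0, 1], 0], [223, [0, 0, 1], 0], [223, [0, 0, 0], 0]])

```text
time: 34.0
tool_pos: [0.5846, 0.1023, 0.0457]
ee_rot: [-3.14, -0.001, -0.665]
wrist_force: [-4.7, 0.2, 9.9]
width: 0.0122
finger_force: 7.4
```

carry_out(increments=[[223, [0, 0, 1], 0], [223, [0, 0, 0], 0], [223, [0, 0, 0], 0]])

```text
time: 34.3
tool_pos: [0.585, 0.102, 0.045]
ee_rot: [-3.14, -0.002, -0.665]
wrist_force: [-4.7, -1.0, 11.3]
width: 0.0121
finger_force: 7.5
```

```bash
python3 - <<'E'
from h import *
o=robot.get_obs(); print({k:np.round(o[k],4) for k in('time','wrist_torque','tool_pos','wrist_force')})
E
```

```text
{'time': np.float64(34.3), 'wrist_torque': array([-0.275 ,  1.0938,  0.0219]), 'tool_pos': array([0.585, 0.102, 0.045]), 'wrist_force': array([-4.6648, -0.9838, 11.3386])}
```

carry_out(increments=[[223, [0, 0, -1], 0], [223, [0, 0, -1], 0], [223, [0, 0, -1], 0], [223, [0, 0, 0], 0]])

```text
time: 34.7
tool_pos: [0.5849, 0.102, 0.0451]
ee_rot: [-3.14, -0.001, -0.665]
wrist_force: [0.3, -1.1, 3.5]
width: 0.012
finger_force: 7.2
```

```bash
python3 st.py f; python3 - <<'E'
from h import *
c=robot.get_calibration('top')
a,b=cv2.imread('pics/top0.png'),cv2.imread('pics/tf.png')
# tray outline before/after: spout side region (not hidden by the arm)
def low(i): 
    h=cv2.cvtColor(i,cv2.COLOR_BGR2HSV); m=((h[...,1]<70)&(h[...,2]>80)).astype(np.uint8); z=np.zeros_like(m); z[195:285,205:292]=m[195:285,205:292]
    ct=max(cv2.findContours(z,0,1)[0],key=cv2.contourArea)[:,0]; return [ct[ct[:,0].argmin()].tolist(),ct[ct[:,1].argmax()].tolist(),ct[ct[:,0].argmax()].tolist(),ct[(ct[:,0]-ct[:,1]).argmin()].tolist()]
print(low(a),low(b))
E
```

```text
{'time': np.float64(34.7), 'wrist_torque': array([-0.199,  0.195,  0.03 ]), 'tool_pos': array([0.585, 0.102, 0.045]), 'wrist_force': array([ 0.313, -1.057,  3.467]), 'finger_force': np.float64(7.181)}
scene [([215, 197], 85)]
top [([411, 187], 39), ([420, 197], 30), ([403, 205], 32), ([412, 209], 63)]
pot right edge 437 rows 175 226
[[214, 266], [228, 278], [285, 256], [214, 267]] [[224, 237], [225, 272], [275, 258], [224, 271]]
```

carry_out(increments=[[223, [0, 0, -0.8], 0], [223, [0, 0, 0], 0], [222, [0, 0, 0], 0], [221, [0, 0, 0], 0], [215, [0, 0, 0], 0], [180, [0, 0, 0], 0], [120, [0, 0, 0], 0], [60, [0, 0, 0], 0]])

```text
time: 35.6
tool_pos: [0.584, 0.1021, 0.0451]
ee_rot: [3.141, 0.0, -0.665]
wrist_force: [-0.1, -0.3, 0.2]
width: 0.0351
finger_force: 0.0
```

carry_out(increments=[[0, [0, 0, 0], 0], [0, [0, 0, 0], 0], [0, [0, 0, 0], 0], [0, [0, 0, 0], 0], [0, [0, 0, 0], 0], [0, [0, 0, 0], 0], [0, [0, 0, -5], 0], [0, [0, 0, -15], 0]])

```text
time: 36.4
tool_pos: [0.5829, 0.102, 0.0642]
ee_rot: [3.139, 0.003, -0.665]
wrist_force: [0.6, 0.5, -0.8]
width: 0.0937
finger_force: 0.0
```

carry_out(increments=[[0, [0, 0, -25], 0], [0, [0, 0, -30], 0], [0, [0, 0, -30], 0], [0, [0, 0, -30], 0], [0, [40, 0, -10], 0], [0, [40, 0, 0], 0], [0, [0, 0, 0], 0]])

```text
time: 37.1
tool_pos: [0.65, 0.0495, 0.1912]
ee_rot: [-3.141, -0.003, -0.669]
wrist_force: [-0.1, -0.1, -0.5]
width: 0.0942
finger_force: 0.0
```

```bash
python3 st.py g; python3 - <<'E'
from h import *
c=robot.get_calibration('top'); 
def low(n):
    i=cv2.imread(f'pics/{n}.png'); h=cv2.cvtColor(i,cv2.COLOR_BGR2HSV); m=((h[...,1]<70)&(h[...,2]>80)).astype(np.uint8); z=np.zeros_like(m); z[195:285,205:292]=m[195:285,205:292]
    ct=max(cv2.findContours(z,0,1)[0],key=cv2.contourArea); r=ct[:,0]; return cv2.contourArea(cv2.convexHull(ct)),r[r[:,0].argmin()],r[r[:,1].argmax()],r[r[:,0].argmax()],r[r[:,1].argmin()]
print(low('top0'),low('tg'))
def lows(n):
    i=cv2.imread(f'pics/{n}.png'); h=cv2.cvtColor(i,cv2.COLOR_BGR2HSV); m=((h[...,1]<90)&(h[...,2]>80)).astype(np.uint8); z=np.zeros_like(m); z[180:245,345:440]=m[180:245,345:440]
    r=max(cv2.findContours(z,0,1)[0],key=cv2.contourArea)[:,0]; return r[r[:,0].argmin()],r[r[:,1].argmax()],r[r[:,0].argmax()],r[r[:,1].argmin()]
print(lows('scene0'),lows('sg'))
for u in('top0','tg'),('scene0','sg'):
    d=cv2.absdiff(cv2.GaussianBlur(cv2.imread(f'pics/{u[0]}.png'),(3,3),0),cv2.GaussianBlur(cv2.imread(f'pics/{u[1]}.png'),(3,3),0)).max(2)
    for nm,(x,y) in ({'screw':(319,237),'dial':(321,288),'va':(262,120),'head':(328,130),'jar':(193,126),'vb':(405,118)} if u[0]=='top0' else {'screw':(315,200),'dial':(328,167),'va':(352,297),'vb':(170,260),'jar':(447,305),'head':(268,280)}).items(): print(u[0],nm,int((d[y-10:y+10,x-8:x+8]>40).sum()),end=' ')
E
```

```text
{'time': np.float64(37.1), 'wrist_torque': array([0.008, 0.157, 0.032]), 'tool_pos': array([0.65 , 0.05 , 0.191]), 'wrist_force': array([-0.06 , -0.085, -0.517]), 'finger_force': np.float64(0.0)}
scene [([214, 196], 84)]
top [([411, 188], 38), ([420, 197], 30), ([403, 205], 31), ([412, 209], 62)]
pot right edge 437 rows 175 226
(4219.0, array([214, 266], dtype=int32), array([228, 278], dtype=int32), array([285, 256], dtype=int32), array([263, 201], dtype=int32)) (854.0, array([238, 220], dtype=int32), array([239, 223], dtype=int32), array([280, 223], dtype=int32), array([261, 201], dtype=int32))
(array([353, 206], dtype=int32), array([412, 240], dtype=int32), array([430, 193], dtype=int32), array([416, 184], dtype=int32)) (array([354, 234], dtype=int32), array([415, 241], dtype=int32), array([432, 194], dtype=int32), array([416, 185], dtype=int32))
top0 screw 169 top0 dial 0 top0 va 289 top0 head 39 top0 jar 0 top0 vb 0 scene0 screw 16 scene0 dial 5 scene0 va 0 scene0 vb 0 scene0 jar 0 scene0 head 0
```

carry_out(increments=[[0, [-10, -15, -5], 0], [0, [-28, -30, -5], 0], [0, [-30, -30, 0], 0], [0, [-30, -30, 0], 0], [0, [-30, -30, 0], 0], [0, [-30, -30, 0], 0], [0, [-30, -30, 0], 0], [0, [-30, -30, 0], 0]])

```text
time: 38.0
tool_pos: [0.6231, 0.335, 0.2013]
ee_rot: [-3.127, 0.019, -0.59]
wrist_force: [0.0, 0.4, -0.1]
width: 0.0938
finger_force: 0.0
```

carry_out(increments=[[0, [-40, -20, 0], 0], [0, [-40, -20, 0], 0], [0, [-40, -20, 0], 0], [0, [-40, -20, 0], 0], [0, [0, 0, 0], 0], [0, [0, 0, 0], 0]])

```text
time: 38.6
tool_pos: [0.5592, 0.4193, 0.2031]
ee_rot: [-3.096, 0.05, -0.455]
wrist_force: [0.3, -0.2, 0.5]
width: 0.0941
finger_force: 0.0
```

```bash
python3 st.py k; python3 - <<'E'
from h import *
c=robot.get_calibration('top')
for n in('top0','tk'):
    i=cv2.imread(f'pics/{n}.png'); h=cv2.cvtColor(i,cv2.COLOR_BGR2HSV); m=((h[...,1]<70)&(h[...,2]>80)).astype(np.uint8); z=np.zeros_like(m); z[195:285,205:292]=m[195:285,205:292]
    ct=max(cv2.findContours(z,0,1)[0],key=cv2.contourArea); r=ct[:,0]
    print(n,cv2.contourArea(cv2.convexHull(ct)),[(p.tolist(),ray(c,*p,.018)[:2].round(3).tolist()) for p in(r[r[:,0].argmin()],r[r[:,1].argmax()],r[r[:,0].argmax()],r[r[:,1].argmin()])])
    g=i.max(2)[185:225,262:290]<60; ys,xs=np.nonzero(g); print('handle',xs.mean()+262,ys.mean()+185,len(xs))
    s=i.max(2)[185:260,308:328]<60; ys,xs=np.nonzero(s); print('screw',xs.mean()+308,ys.mean()+185)
E
```

```text
{'time': np.float64(38.6), 'wrist_torque': array([-0.005,  0.142, -0.   ]), 'tool_pos': array([0.559, 0.419, 0.203]), 'wrist_force': array([ 0.299, -0.246,  0.476]), 'finger_force': np.float64(0.0)}
scene [([215, 197], 82)]
top [([411, 188], 38), ([420, 197], 29), ([403, 205], 31), ([412, 208], 61)]
pot right edge 437 rows 175 226
top0 4219.0 [([214, 266], [0.439, 0.236]), ([228, 278], [0.413, 0.204]), ([285, 256], [0.462, 0.078]), ([263, 201], [0.586, 0.129])]
handle 274.32835820895525 203.1044776119403 67
screw 318.2147651006711 239.01006711409394
tk 4242.0 [([212, 265], [0.442, 0.241]), ([225, 277], [0.415, 0.211]), ([283, 256], [0.462, 0.082]), ([260, 201], [0.586, 0.136])]
handle 272.96039603960395 202.1980198019802 101
screw 318.05454545454546 237.57272727272726
```

```bash
python3 -c "
from bench import robot
o=robot.get_obs(); print(o['joint_positions'],abs(o['qvel']).max()); print(robot.close_job())"
```

```text
[0.52733989 0.41770008 1.00256848 0.06719353 1.71124786 2.56612409] 0.020152783065607305
the job is handed in; nothing more can be done
None
```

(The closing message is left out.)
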